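# Tote the finished card boxes and log the tote with the contact reader

### The job

Move the two finished boxes of cards from the machine's catch tray into the blue tote, both lying flat on its floor. Then take the orange tag reader from its holder and hold its steel nose on the red spot of the tote's tilted tag plate, square to the plate, pushing gently so that the sprung nose goes in about half-way. Finish while still holding it there, without letting go; leave the mug, stapler and calculator where they are.

Things in the scene. Friction and masses are not known exactly. Their poses are not given: they have to be found in the camera images.
- machine: White desktop card-finishing machine with a flat grey catch tray on its right-hand (-y) side; fixed. Origin: centre of the tray's underside, on the table. Tray 360 mm (x) by 190 mm (y), its floor 12 mm above the table, with a lip along the outer (-y) edge that rises 10 mm above the tray floor. The machine's body is 380 mm (x) by 300 mm (y), 185 mm high (top fittings to 196 mm), and its side stands 100 mm in +y of the origin
- carton_a: Full brown carton of cards with a green band, 92 mm (its x) by 56 mm (its y) by 30 mm high (z), 0.13 to 0.25 kg, lying flat on the catch tray. Origin: centre of the underside. Best gripped across the 56 mm. In the tray the long side runs roughly across the tray (world y)
- carton_b: Second carton, the same as the first, beside it on the tray with 45 mm or more between them
- tote: Blue open tote, fixed, 170 mm (its x) by 290 mm (its y), 65 mm high, walls and floor 5 mm thick (inside 160 by 280 mm). Origin: centre of the underside, on the table. Both cartons fit in side by side along its y. A bracket 205 mm in -y of the origin carries the tag plate
- tag (a joint): Tilt of the tag plate, rad (0.15 to 0.5): 0 = level; it grows as the plate leans to face the robot, i.e. its outward normal turns from up towards the tote's -x. The hinge runs along the tote's y, is very stiff and does not move in use
- tag_spot (a point): Centre of the red spot (28 mm across, with a white dot) on the face of the white 70 by 70 mm tag plate, about 58 mm above the table. Its z axis is the plate's outward normal, its y axis the tote's y (the hinge direction)
- holder: Black holder block, fixed, 70 by 70 mm, 30 mm high, with a rim to 42 mm in which the reader stands upright; the nose hangs free in a hole. The reader lifts straight out. Origin: centre of the underside, on the table
- reader: Orange hand-held tag reader, a bar 34 mm (its x) by 28 mm (its y) by 80 mm (its z), about 0.16 kg, standing upright, its top 110 mm above the table. Origin: centre of the bar's lower end, 30 mm above the table at the start. z runs up along the bar away from the nose. A steel nose 16 mm across sticks out 18 mm below the lower end (free in the holder's hole). Grip it across the 28 mm, 45 to 60 mm above its lower end
- reader_nose (a joint): How far the sprung nose is pushed into the reader, m: 0 = fully out, 0.012 = at its stop. Spring: about 1.2 N to start, 3.6 N at 6 mm, 6 N at 12 mm; beyond that the push is rigid
- reader_tip (a point): Centre of the flat end of the reader's nose, on the bar's axis, 18 mm below the bar's lower end when the nose is out
- mug: White mug, 80 mm across, 95 mm high, handle on its +y; loose, to be left alone. Origin: centre of the underside
- stapler: Red and black stapler, 130 by 34 mm, 43 mm high; loose, to be left alone. Origin: centre of the underside
- calculator: Black calculator, 160 by 110 mm, 18 mm thick; loose, to be left alone. Origin: centre of the underside
There are look-alikes about, which are no part of the job. Leave any green or purple look-alike of the reader alone.

How it is judged:
By the outcome, as a careful person would: the job done as asked, in the order asked, and still so for the second after the job is handed in, while the arm keeps its last pose, push and grip.
It also fails if it takes over 67 s, if anything falls off the work surface, if the arm or the gripper's body presses on something with over 40 N, if the wrist force passes 120 N, or if a joint passes its speed limit or range.

### The arm

A 6-joint arm with a two-finger parallel gripper is mounted at the origin on the work surface. World frame = base frame: x ahead of the robot, y to its left, z up, the work surface at z = 0. Lengths are in mm, angles in degrees, forces in N, time in s.
With the tool pointing down it reaches from about 350 to 850 mm from the base axis. Payload 8.1 kg.
Tool frame: the origin (TCP) lies at the very end of the fingers, on their centre line; the grasp point (between the pads) lies 19 mm behind it; z points along the fingers, y is the direction in which the jaws open and shut (so a half turn about z gives the same grasp; the last joint's range is limited). The gripper opens to 85 mm and grips with 20 to 120 N. Pads are 22 mm wide; open, the fingers measure 114 mm over their backs; the gripper's body (76 mm by 85 mm) begins 54 mm behind the grasp point. The pads swing forward as they close: fully open they stand 13 mm farther back than shut.
Start: joints at [-4.893, 7.471, 85.268, -0, 87.261, -4.893], TCP at [600.004, 0.022, 231.292] pointing down, gripper open.
Joint ranges: [-169.43, 169.43], [-51.17, 129.36], [1.28, 143.12], [-76.62, 256.62], [0, 156.53], [-152.29, 152.29]. Speed limits (degrees/s): [136.94, 136.94, 159.86, 180, 180, 180].

### API

Orientations are given as [roll, pitch, yaw] about the fixed x, y, z axes, in that order (R = Rz(yaw) Ry(pitch) Rx(roll)).
In Python, from bench import r gives the robot as it stands.
- The arm moves only by the shell command python3 -m crank 'ROWS' [OPENING] [FORCE]. ROWS is JSON, a list that holds one entry, the list of rows, each a list of 6 numbers: the shift along the tool's x, y, z in m, then the turn, a rotation vector about the tool's x, y, z in rad. A call has 1 to 10 rows; each row is the pose to reach, as a shift and turn from the pose measured when the call began, along the tool's axes at that moment; what a row does not reach only later rows make up. A row lasts 1/8 s, in which the tool goes at most 62.5 mm and 10.7 degrees, less where a joint would pass 70% of its speed; a pose out of reach is approached as far as the arm can. A call with a gripper value outside its range is refused whole. OPENING is the closure, from 0 (fully open) to 1 (shut), set as the call begins (- or left out, the last holds). The fingers move at their own pace and stop on an object; FORCE is the grip in N (left out, the last holds). Time passes only in rows, so rows that repeat a pose let the fingers close. It gives the time, the measured TCP pose, the force and the opening at its end, in the units of the state.
- r.sense(): the state, without advancing time (a new reading comes with each control period).
- r.snapshot(name): name is "scene" or "side" or "wrist"; returns (picture, depth): 420x560x3 uint8, blue, green, red; 420x560 float32, mm along the optical axis (not along the pixel's ray), 0 where there is no reading.
- r.get_calibration(name): a dict with "mtx" (3x3 intrinsics, pixels), "cam_to_world" (4x4, takes a point from camera to world coordinates). Camera axes: x right, y down, z forward; pixel columns grow to the right and rows downward; lengths in mm; the calibration is good to about 2 mm. A picture is of the moment at which its call begins: read the wrist's pose just before it. get_calibration takes no time and is no camera call; for the wrist camera it gives the pose at the moment of the call.
- r.hand_in(): hands the job in, once; it reports no verdict.
Trained networks look in the newest picture that a camera, given by its name, has taken for a name from the list of things; names that differ only in an ending like _2 or _b are one class to them, and where a whole thing is asked for, a point or a joint stands for the part that bears it (a point fixed in the world has none). Each returns a list of dicts, best first, with "conf" (0 to 1); they miss things now and then, are a little off and sometimes report something else, mostly with a low value. They report only what shows in the picture. A call takes as long as a camera call. They do not tell look-alikes from the thing itself.
- r.look_for(thing, camera): "extent" ([left, top, right, bottom] in pixels, round what is visible of it).
- r.landmark_of(thing, camera): "pixel" ([column, row] in pixels: a listed point, or the origin of a listed thing).
The state is a dict: "time": time; "joint_pos": joint angles; "qd": joint speeds; "joint_efforts": joint torques, N m; "tool_pos": TCP position; "tcp_rot": TCP orientation; "ft_force": force on the tool from outside, world axes, zero at the start; "wrist_torque": the same for the moment, N m; "finger_gap": finger opening in mm.
Only numpy, scipy, OpenCV 4.12 (cv2) and the standard library are available. Lean on these libraries where they do the work, as an engineer would, in place of code of your own. Each camera call takes 0.05 s, during which the arm holds its last target.

## Working session

There is one attempt and no reset: what is moved stays moved. The work goes in short steps, Python scripts to look and compute and a shell command to move; the robot and the scene stay as the last step left them, time stands still between calls to the robot, and variables do not carry over. Pictures are saved under pics/ and viewed, and the job is handed in when it is done.

```bash
ls; mkdir -p pics; python3 - <<'E'
from bench import r
import cv2
s=r.sense(); print(s)
for n in ["scene","side","wrist"]:
    p,d=r.snapshot(n); cv2.imwrite(f"pics/{n}0.png",p)
    import numpy as np; np.save(f"pics/{n}0.npy",d)
    c=r.get_calibration(n); print(n,c)
E
```

```text
pics
{'time': 0.0, 'joint_pos': array([-4.89289085e+00,  7.51656642e+00,  8.53295680e+01, -7.42132914e-04,
        8.72627058e+01, -4.89318847e+00]), 'qd': array([-0.03655409,  0.10734666,  0.00424112, -0.00868177,  0.01063815,
       -0.00506239]), 'joint_efforts': array([-1.90700346e-03, -5.69404185e+01, -5.00557995e+01, -2.19391650e-04,
        1.44415747e-02,  7.24149572e-05]), 'tool_pos': array([5.99438899e+02, 6.74052556e-02, 2.30226478e+02]), 'tcp_rot': array([-1.79891493e+02, -8.54537954e-03,  9.00003257e+01]), 'ft_force': array([0.28280911, 0.35959793, 0.19799252]), 'wrist_torque': array([0.03107562, 0.00969293, 0.01058572]), 'finger_gap': 85.29309330054782}
scene {'mtx': array([[480.03061824,   0.        , 284.68555374],
       [  0.        , 480.03061824, 210.57204968],
       [  0.        ,   0.        ,   1.        ]]), 'cam_to_world': array([[-8.48144834e-01,  3.81304610e-01, -3.67773213e-01,
         1.01534375e+03],
       [ 5.29691308e-01,  5.98845407e-01, -6.00675700e-01,
         7.42049589e+02],
       [-8.80111386e-03, -7.04266266e-01, -7.09881376e-01,
         1
[... 455 characters left out ...]
,
       [-3.80356663e-03, -7.25925103e-01, -6.87763243e-01,
         9.20721697e+02],
       [ 0.00000000e+00,  0.00000000e+00,  0.00000000e+00,
         1.00000000e+00]])}
wrist {'mtx': array([[295.80134823,   0.        , 281.05967142],
       [  0.        , 295.80134823, 202.81168794],
       [  0.        ,   0.        ,   1.        ]]), 'cam_to_world': array([[ 9.99997316e-01,  1.85142687e-03, -1.39301151e-03,
         5.99101764e+02],
       [ 1.29073302e-03, -9.44444243e-01, -3.28669143e-01,
         8.52411475e+01],
       [-1.92412858e-03,  3.28666463e-01, -9.44444098e-01,
         3.72471271e+02],
       [ 0.00000000e+00,  0.00000000e+00,  0.00000000e+00,
         1.00000000e+00]])}
```

View pics/scene0.png

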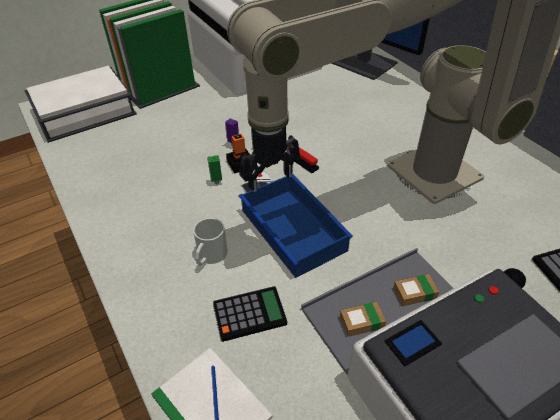

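View pics/side0.png

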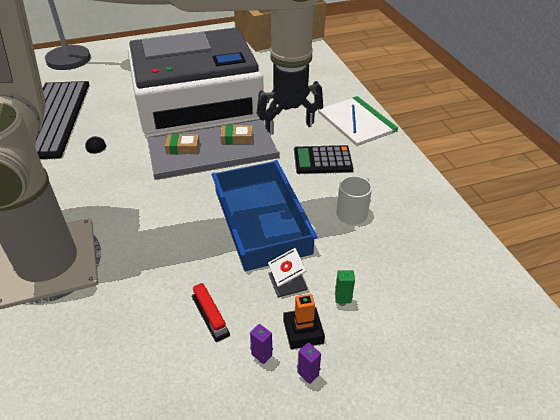

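View pics/wrist0.png

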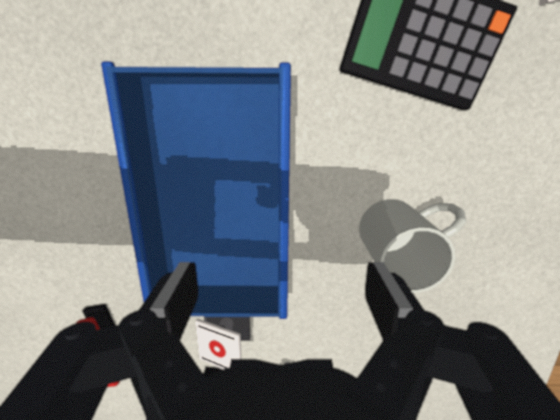

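The side view shows the cartons at about (182,143) and (237,133), the tag spot at (287,266) and the orange reader in its black holder at (304,312). The reader look-alikes are purple at (261,343) and (309,363), and green at (344,287).

```bash
cat > h.py <<'E'
import numpy as np, cv2
from bench import r
def cloud(n,d,c=None):
    c=c or r.get_calibration(n); K=c["mtx"]; T=c["cam_to_world"]
    v,u=np.mgrid[:d.shape[0],:d.shape[1]]
    X=np.stack([(u-K[0,2])*d/K[0,0],(v-K[1,2])*d/K[1,1],d],-1)
    W=X@T[:3,:3].T+T[:3,3]; W[d<=0]=np.nan
    return W
E
python3 - <<'E'
from h import *
np.set_printoptions(precision=1,suppress=True)
p=cv2.imread("pics/side0.png")
x=p[235:400,180:370]; x=cv2.resize(x,None,fx=4,fy=3.6,interpolation=cv2.INTER_CUBIC); cv2.imwrite("pics/crop_reader.png",x)
for n in ["scene","side"]:
    p=cv2.imread(f"pics/{n}0.png"); d=np.load(f"pics/{n}0.npy"); W=cloud(n,d)
    tab=W[(abs(W[...,2])<15)&(W[...,0]>300)&(W[...,0]<800)]; print(n,"table med z",np.median(tab[:,2]))
    hsv=cv2.cvtColor(p,cv2.COLOR_BGR2HSV)
    # carton tops
    Z=W[...,2]
    m=((Z>36)&(Z<48)&(W[...,1]>150)&(W[...,1]<450)&(W[...,0]>250)&(W[...,0]<850)).astype(np.uint8)
    k,l,st,ce=cv2.connectedComponentsWithStats(m)
    for i in range(1,k):
        if st[i,4]>150:
            q=W[l==i]; rr=cv2.minAreaRect(q[:,:2].astype(np.float32)); print(" top",ce[i],st[i,4],"z",np.median(q[:,2]),rr, "mean",q.mean(0))
    b=(hsv[...,0]>100)&(hsv[...,0]<125)&(hsv[...,1]>120)&(Z>55)&(Z<75)&(abs(W[...,1])<300)&(W[...,0]<800)
    q=W[b]; print(" rim",len(q),cv2.minAreaRect(q[:,:2].astype(np.float32)),np.median(q[:,2]),np.percentile(q,[1,99],axis=0))
    o=(hsv[...,0]>6)&(hsv[...,0]<18)&(hsv[...,1]>180)&(Z>100)&(Z<118)&(W[...,1]<-100)
    q=W[o]; print(" reader top",len(q),q.mean(0) if len(q) else 0, cv2.minAreaRect(q[:,:2].astype(np.float32)) if len(q) else 0)
r.look_for
for t in ["carton_a","reader","tag_spot","tote","holder","mug","stapler","calculator"]:
    a=r.landmark_of(t,"side"); print(t,[(np.array(i["pixel"]).round(),round(i["conf"],2)) for i in a])
E
```

```text
scene table med z 0.2802723208452562
 top [416.1 286.9] 764 z 41.487221934424326 ((385.0479431152344, 319.7824401855469), (59.32624816894531, 93.78555297851562), 72.24952697753906) mean [386.1 321.5  41.5]
 top [362.4 316. ] 883 z 41.62618157855911 ((546.164306640625, 315.1983337402344), (58.78281784057617, 93.33984375), 73.30889892578125) mean [547.6 316.4  41.6]
 rim 1134 ((517.8493041992188, -27.468231201171875), (298.2125549316406, 183.0900421142578), 89.71898651123047) 63.36212217339937 [[ 428.  -174.5   55.4]
 [ 608.9  118.2   68.6]]
 reader top 63 [ 532.1 -449.7  107.4] ((579.518798828125, -676.44677734375), (33.30531311035156, 677.2288818359375), 13.098148345947266)
side table med z 0.6313412715051641
 top [198.2 119. ] 388 z 42.2000472700812 ((458.003662109375, 407.1410217285156), (22.840219497680664, 352.9977722167969), 86.34378814697266) mean [453.8 406.8  42.1]
 top [236. 131.] 396 z 41.982925920845105 ((545.1649169921875, 311.8585205078125), (65.731689453125, 90.92918395996094), 72.1712875366211) mean [545.3 310.   41.9]
 top [181.5 140.2] 424 z 41.959103178648036 ((383.6856994628906, 316.99163818359375), (68.6690444946289, 92.2850341796875), 71.78815460205078) mean [383.9 315.6  41.8]
 rim 1376 ((516.255126953125, -32.48844909667969), (300.23052978515625, 181.66822814941406), 89.75054931640625) 64.12248904345097 [[ 425.7 -179.4   55.2]
 [ 605.6  113.2   68.9]]
 reader top 170 [ 501.2 -374.4  108.3] ((502.8917541503906, -370.5094909667969), (26.874353408813477, 33.801334381103516), 82.96531677246094)
carton_a [(array([179., 147.]), 0.92), (array([238., 139.]), 0.7)]
reader [(array([312., 372.]), 0.97), (array([346., 299.]), 0.93), (array([302., 322.]), 0.78), (array([258., 355.]), 0.7), (array([260., 220.]), 0.31)]
tag_spot []
tote []
holder [(array([306., 330.]), 0.84)]
mug [(array([352., 214.]), 0.61)]
stapler [(array([211., 318.]), 0.93)]
calculator [(array([322., 161.]), 0.56)]
```

View pics/crop_reader.png

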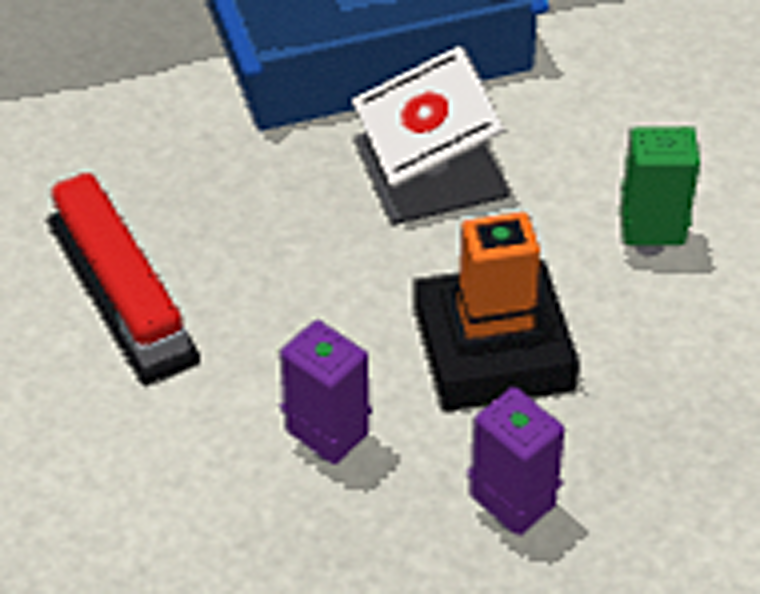

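The enlarged crop shows the orange reader in the black holder, so that is the one meant. The two purple bars and the green one stand loose on the table and aren't part of the job. Next I'll check the carton yaws, the tag plate and the tote inside.

```bash
python3 - <<'E'
from h import *
np.set_printoptions(precision=2,suppress=True)
for n in ["scene","side","wrist"]:
    p=cv2.imread(f"pics/{n}0.png"); d=np.load(f"pics/{n}0.npy"); W=cloud(n,d); Z=W[...,2]
    hsv=cv2.cvtColor(p,cv2.COLOR_BGR2HSV)
    if n!="wrist":
        for cx in (385,546):
            m=(Z>38)&(Z<46)&(abs(W[...,0]-cx)<60)&(abs(W[...,1]-317)<60)
            q=W[m][:,:2]; e,v=np.linalg.eigh(np.cov(q.T)); print(n,cx,len(q),"long axis",np.degrees(np.arctan2(v[1,1],v[0,1])),np.sqrt(e*12))
        m=(Z>5)&(Z<40)&(W[...,1]>150)&(W[...,1]<300)&(abs(W[...,0]-460)<220)
        q=W[m&(Z>9)&(Z<26)]; print(" tray",len(q),cv2.minAreaRect(q[:,:2].astype(np.float32)),np.percentile(q,[1,99],axis=0))
    # tag plate
    red=((hsv[...,0]<5)|(hsv[...,0]>174))&(hsv[...,1]>150)&(abs(W[...,1]+232)<45)&(abs(W[...,0]-515)<45)&(Z>35)
    pl=(abs(W[...,1]+235)<45)&(abs(W[...,0]-515)<50)&(Z>40)&(Z<80)&(hsv[...,1]<50)&(hsv[...,2]>120)|red
    q=W[pl]; 
    if len(q)<50: print(n,"few",len(q)); continue
    c=np.median(q,0)
    for _ in range(5):
        A=q-c; k=np.abs(A@ (np.linalg.svd(A,full_matrices=False)[2][2]))<4; q=q[k]; c=q.mean(0)
    nn=np.linalg.svd(q-c,full_matrices=False)[2][2]; nn*=np.sign(nn[2])
    print(n,"plate",len(q),c,"n",nn,"tilt",np.degrees(np.arccos(nn[2])),"red",red.sum(),W[red].mean(0), np.argwhere(red).mean(0)[::-1])
    b=(hsv[...,0]>100)&(hsv[...,0]<125)&(hsv[...,1]>120)&(Z>55)&(Z<75)&(abs(W[...,1])<300)&(W[...,0]<800)
    print(n,"rim",cv2.minAreaRect(W[b][:,:2].astype(np.float32)))
E
```

```text
scene 385 724 long axis 163.30703168150657 [58.13 93.19]
scene 546 833 long axis 162.97403188832615 [57.45 92.34]
 tray 3621 ((488.9814453125, 253.9096221923828), (140.00921630859375, 409.2823791503906), 80.71163177490234) [[290.67 205.42   9.11]
 [643.8  298.33  23.43]]
scene plate 94 [ 502.28 -218.16   51.88] n [-0.4   0.01  0.92] tilt 23.410485237941263 red 12 [ 507.48 -229.88   54.79] [259.5  174.67]
scene rim ((517.8493041992188, -27.468231201171875), (298.2125549316406, 183.0900421142578), 89.71898651123047)
side 385 390 long axis 160.2857569742734 [62.25 91.95]
side 546 372 long axis 158.65422652139642 [62.28 92.45]
 tray 2509 ((488.08203125, 250.69944763183594), (138.41758728027344, 409.40264892578125), 81.15894317626953) [[288.44 200.07   9.17]
 [639.95 298.87  24.96]]
side plate 733 [ 512.22 -238.31   57.58] n [-0.4   0.    0.92] tilt 23.744226570456803 red 81 [ 511.76 -236.52   57.81] [285.88 265.93]
side rim ((516.255126953125, -32.48844909667969), (300.23052978515625, 181.66822814941406), 89.75054931640625)
wrist plate 1447 [ 512.53 -227.26   57.22] n [-0.4   0.01  0.91] tilt 23.854282591049166 red 114 [ 511.97 -234.67   57.73] [216.81 348.24]
wrist rim ((517.2694091796875, -28.948501586914062), (295.16162109375, 179.40896606445312), 89.7645263671875)
```

```bash
python3 -m crank '[[[0.05,-0.03,0,0,0,-0.18],[0.1,-0.07,0,0,0,-0.36],[0.15,-0.1,0,0,0,-0.54],[0.2,-0.13,0,0,0,-0.72],[0.24,-0.16,0.01,0,0,-0.9],[0.28,-0.19,0.02,0,0,-1.08],[0.318,-0.214,0.03,0,0,-1.26],[0.318,-0.214,0.03,0,0,-1.26],[0.318,-0.214,0.03,0,0,-1.26]]]' 0
python3 - <<'E'
from h import *
s=r.sense(); print(s["tool_pos"],s["tcp_rot"],s["joint_pos"])
p,d=r.snapshot("wrist"); cv2.imwrite("pics/w1.png",p); np.save("pics/w1.npy",d); np.save("pics/w1c.npy",r.get_calibration("wrist")["cam_to_world"])
E
```

```text
time: 1.68
tool_pos: [386.3, 317.8, 201.5]
tcp_rot: [-180.0, 0.0, 162.1]
ft_force: [0.6, -0.8, -0.3]
finger_gap: 85.3
[386.25346109 317.80715554 201.5140604 ] [-1.79991646e+02  3.06170865e-02  1.62128289e+02] [ 3.35936151e+01 -7.26610892e+00  1.03141137e+02 -2.93083751e-02
  8.41124333e+01 -3.85316689e+01]
```

View pics/w1.png

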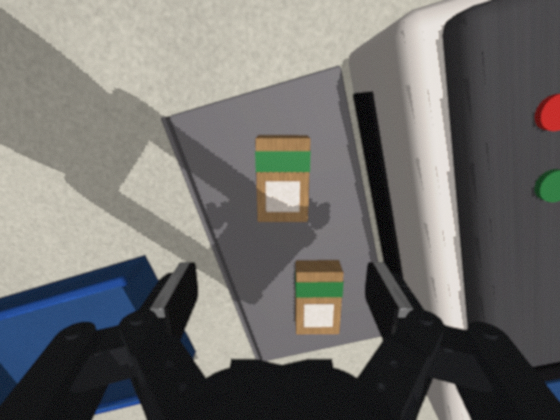

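The wrist view shows carton A at (283,178), carton B at (318,297) and the tray lip on the left. The machine wall is on the right, about 100 px away.

```bash
python3 - <<'E'
from h import *
np.set_printoptions(precision=2,suppress=True)
d=np.load("pics/w1.npy"); T=np.load("pics/w1c.npy"); K=r.get_calibration("wrist")["mtx"]
W=cloud("wrist",d,{"mtx":K,"cam_to_world":T}); Z=W[...,2]
m=((Z>37)&(Z<47)&(W[...,0]>320)&(W[...,0]<620)&(abs(W[...,1]-317)<70)).astype(np.uint8)
k,l,st,ce=cv2.connectedComponentsWithStats(m)
for i in range(1,k):
    if st[i,4]>300:
        q=W[l==i]; e,v=np.linalg.eigh(np.cov(q[:,:2].T)); print(ce[i],st[i,4],np.median(q[:,2]),"mean",q.mean(0),cv2.minAreaRect(q[:,:2].astype(np.float32)),np.degrees(np.arctan2(v[1,1],v[0,1])),np.sqrt(e*12))
m=(Z>60)&(Z<150)&(W[...,0]>300)&(W[...,0]<620)&(W[...,1]>350)
q=W[m]; print("machine wall y by x",[(x,np.nanpercentile(q[abs(q[:,0]-x)<15][:,1],[2,50])) for x in (340,385,430,480,545)])
E
```

```text
[282.83 178.29] 4506 41.63506411204389 mean [380.55 321.58  41.62] ((383.0439147949219, 320.8326110839844), (56.64375686645508, 91.97235870361328), 72.40318298339844) 161.93828222335975 [55.94 91.96]
[318.78 301.09] 2930 41.573098981616795 mean [541.17 316.37  41.52] ((544.208740234375, 315.64337158203125), (56.81432342529297, 92.18429565429688), 72.41778564453125) 162.4279102333672 [56.35 93.28]
machine wall y by x [(340, array([411.33, 415.61])), (385, array([409.46, 413.7 ])), (430, array([407.58, 411.83])), (480, array([405.51, 409.74])), (545, np.float64(nan))]
  return np.nanmean(a, axis, out=out, keepdims=keepdims)
```

```bash
python3 -m crank '[[[0.003,0.001,0.04,0,0,0],[0.003,0.001,0.09,0,0,0],[0.003,0.001,0.14,0,0,0],[0.003,0.001,0.17,0,0,0],[0.003,0.001,0.187,0,0,0],[0.003,0.001,0.187,0,0,0]]]' 0 35
```

```text
time: 2.48
tool_pos: [384.3, 318.4, 14.1]
tcp_rot: [-179.9, -0.0, 162.0]
ft_force: [0.6, -0.1, 0.1]
finger_gap: 85.5
```

```bash
python3 -m crank '[[[0,0,0.001,0,0,0],[0,0,0.001,0,0,0],[0,0,0.001,0,0,0],[0,0,0.001,0,0,0],[0,0,0.001,0,0,0],[0,0,0.001,0,0,0]]]' 1 40
```

```text
time: 3.22
tool_pos: [385.7, 319.2, 14.8]
tcp_rot: [179.9, 0.1, 162.0]
ft_force: [0.6, -0.2, 7.5]
finger_gap: 55.4
```

```bash
python3 -m crank '[[[0,0,-0.04,0,0,0],[0,0,-0.1,0,0,0],[-0.02,-0.03,-0.13,0,0,0],[-0.055,-0.075,-0.13,0,0,-0.06],[-0.09,-0.125,-0.13,0,0,-0.12],[-0.125,-0.175,-0.13,0,0,-0.18],[-0.16,-0.225,-0.13,0,0,-0.24],[-0.195,-0.275,-0.13,0,0,-0.3],[-0.23,-0.32,-0.13,0,0,-0.314],[-0.251,-0.349,-0.13,0,0,-0.314]]]' 
python3 -m crank '[[[0,0,0,0,0,0],[0,0,0,0,0,0]]]'; python3 - <<'E'
from h import *
for n in ("wrist","side"):
    p,d=r.snapshot(n); cv2.imwrite(f"pics/{n}2.png",p); np.save(f"pics/{n}2.npy",d)
E
```

```text
time: 4.47
tool_pos: [516.5, -93.0, 145.2]
tcp_rot: [-180.0, 0.2, 179.9]
ft_force: [-0.4, 0.2, -2.6]
finger_gap: 55.5
time: 4.72
tool_pos: [516.1, -92.6, 145.0]
tcp_rot: [180.0, 0.1, 179.9]
ft_force: [0.3, 0.3, -2.2]
finger_gap: 55.3
```

View pics/side2.png

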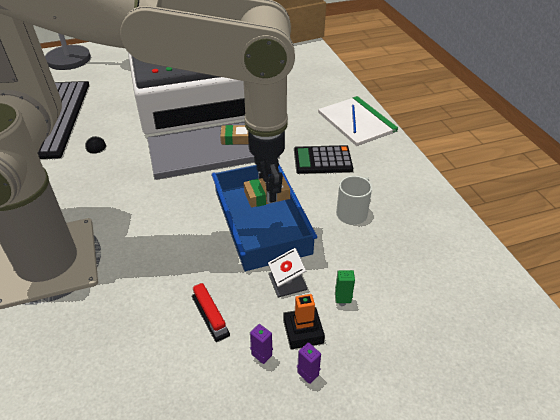

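The side view shows the carton held level over the tote at about (267,190). Lowering and releasing.

```bash
python3 -m crank '[[[0,0.001,0.04,0,0,0],[0,0.001,0.085,0,0,0],[0,0.001,0.115,0,0,0],[0,0.001,0.13,0,0,0],[0,0.001,0.136,0,0,0],[0,0.001,0.136,0,0,0]]]'
python3 -m crank '[[[0,0,0,0,0,0],[0,0,0,0,0,0],[0,0,0,0,0,0]]]' 0.2
```

```text
time: 5.58
tool_pos: [517.1, -90.7, 9.9]
tcp_rot: [180.0, 0.2, 180.0]
ft_force: [0.3, 0.2, -1.9]
finger_gap: 55.5
time: 5.95
tool_pos: [517.7, -90.9, 10.6]
tcp_rot: [-180.0, 0.3, 180.0]
ft_force: [-0.4, 0.6, -0.2]
finger_gap: 68.5
```

```bash
python3 -m crank '[[[0,0,-0.06,0,0,0],[0,0.02,-0.115,0,0,0],[-0.005,0.07,-0.13,0,0,0.05],[-0.01,0.13,-0.13,0,0,0.1],[-0.015,0.19,-0.13,0,0,0.16],[-0.02,0.25,-0.13,0,0,0.22],[-0.025,0.31,-0.13,0,0,0.28],[-0.028,0.37,-0.13,0,0,0.312],[-0.028,0.406,-0.13,0,0,0.312],[-0.028,0.406,-0.12,0,0,0.312]]]' 0
python3 - <<'E'
from h import *
p,d=r.snapshot("wrist"); cv2.imwrite("pics/w3.png",p); print(r.sense()["tool_pos"])
E
```

```text
time: 7.2
tool_pos: [545.6, 318.1, 131.6]
tcp_rot: [179.8, 0.3, 162.3]
ft_force: [-0.1, 0.4, 0.2]
finger_gap: 85.5
[544.66053665 315.87540275 129.01350504]
```

View pics/w3.png

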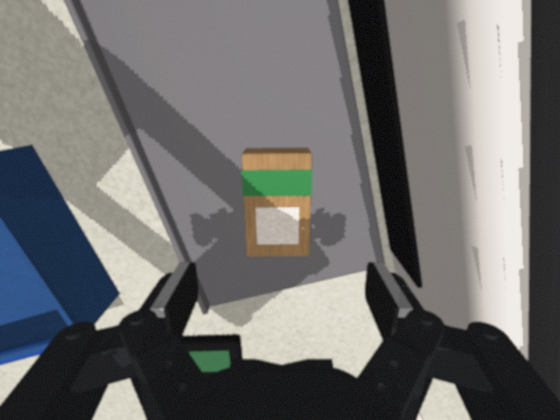

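Carton B sits centred between the jaws: column 277, with the fingers at 180 and 385.

```bash
python3 -m crank '[[[0,0,0.04,0,0,0],[0,-0.001,0.08,0,0,0],[0,-0.001,0.105,0,0,0],[0,-0.001,0.115,0,0,0],[0,-0.001,0.115,0,0,0],[0,-0.001,0.115,0,0,0]]]' 0
python3 -m crank '[[[0,0,0,0,0,0],[0,0,0,0,0,0],[0,0,0,0,0,0],[0,0,0,0,0,0],[0,0,0,0,0,0],[0,0,0,0,0,0]]]' 1 40
```

```text
time: 8.0
tool_pos: [546.0, 315.0, 15.7]
tcp_rot: [179.9, 0.3, 162.2]
ft_force: [-0.3, 0.6, -0.6]
finger_gap: 85.0
time: 8.75
tool_pos: [547.0, 315.5, 17.3]
tcp_rot: [179.8, 0.4, 162.2]
ft_force: [0.1, -0.9, 5.8]
finger_gap: 55.0
```

```bash
python3 -m crank '[[[0,0,-0.05,0,0,0],[0,0,-0.1,0,0,0],[-0.005,-0.03,-0.125,0,0,-0.05],[-0.015,-0.08,-0.125,0,0,-0.1],[-0.025,-0.13,-0.125,0,0,-0.16],[-0.035,-0.18,-0.125,0,0,-0.22],[-0.045,-0.23,-0.125,0,0,-0.28],[-0.058,-0.276,-0.125,0,0,-0.31],[-0.058,-0.276,-0.125,0,0,-0.31],[-0.058,-0.276,-0.115,0,0,-0.31]]]' 
python3 - <<'E'
from h import *
p,d=r.snapshot("scene"); cv2.imwrite("pics/s4.png",p); p,d=r.snapshot("wrist"); cv2.imwrite("pics/w4.png",p); print(r.sense()["tool_pos"],r.sense()["ft_force"])
E
```

```text
time: 10.0
tool_pos: [517.7, 35.1, 132.3]
tcp_rot: [179.9, 0.6, 179.9]
ft_force: [0.7, 0.8, -2.7]
finger_gap: 55.3
[515.86802858  35.96383524 129.96292762] [-0.39352133 -0.51796171 -3.68948962]
```

View pics/w4.png

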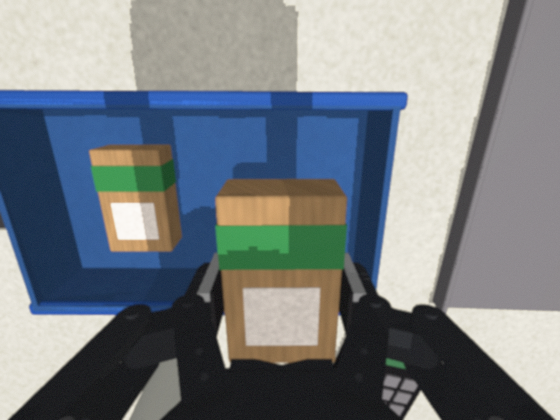

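View pics/s4.png

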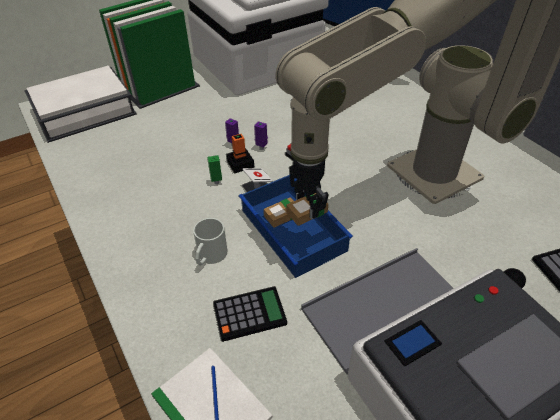

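The wrist view shows carton A flat in the tote at (140,198), with carton B held above at (280,270). Lowering B.

```bash
python3 -m crank '[[[0,0,0.04,0,0,0],[-0.001,0,0.08,0,0,0],[-0.001,0,0.105,0,0,0],[-0.001,0,0.117,0,0,0],[-0.001,0,0.118,0,0,0],[-0.001,0,0.119,0,0,0]]]' 
```

```text
time: 10.85
tool_pos: [518.5, 36.5, 12.0]
tcp_rot: [179.9, 0.4, -180.0]
ft_force: [-0.4, -0.5, -3.2]
finger_gap: 55.0
```

```bash
python3 -m crank '[[[0,0,0.002,0,0,0],[0,0,0.002,0,0,0]]]'
python3 -m crank '[[[0,0,0,0,0,0],[0,0,0,0,0,0],[0,0,0,0,0,0]]]' 0.2
```

```text
time: 11.1
tool_pos: [518.9, 36.5, 10.6]
tcp_rot: [179.9, 0.5, -180.0]
ft_force: [0.4, 0.5, -2.7]
finger_gap: 55.4
time: 11.48
tool_pos: [519.2, 36.4, 10.8]
tcp_rot: [179.9, 0.5, -180.0]
ft_force: [0.2, 0.2, 0.4]
finger_gap: 67.9
```

```bash
python3 -m crank '[[[0,0,-0.06,0,0,0],[0,0,-0.12,0,0,0],[0.003,-0.04,-0.17,0,0.004,0.03],[0.006,-0.1,-0.19,0,0.008,0.06],[0.009,-0.16,-0.19,0,0.008,0.09],[0.012,-0.22,-0.19,0,0.008,0.12],[0.015,-0.28,-0.19,0,0.008,0.122],[0.018,-0.34,-0.19,0,0.008,0.122],[0.018,-0.408,-0.19,0,0.008,0.122],[0.018,-0.408,-0.19,0,0.008,0.122]]]' 0.2
python3 -m crank '[[[0,0,0,0,0,0],[0,0,0,0,0,0]]]' 0.2
python3 - <<'E'
from h import *
np.set_printoptions(precision=2,suppress=True)
s=r.sense(); print(s["tool_pos"],s["tcp_rot"],s["joint_pos"])
T=r.get_calibration("wrist")
for n in ("wrist","side"):
    p,d=r.snapshot(n); cv2.imwrite(f"pics/{n}5.png",p); np.save(f"pics/{n}5.npy",d)
    W=cloud(n,d,T if n=="wrist" else None); Z=W[...,2]; hsv=cv2.cvtColor(p,cv2.COLOR_BGR2HSV)
    near=(Z<130)&(W[...,1]<-180)&(W[...,1]>-600)&(W[...,0]>300)&(W[...,0]<750)
    for nm,lo,hi in (("orange",6,18),("purple",130,155),("green",50,75)):
        m=((hsv[...,0]>=lo)&(hsv[...,0]<=hi)&(hsv[...,1]>120)&near&(Z>60)).astype(np.uint8)
        k,l,st,ce=cv2.connectedComponentsWithStats(m)
        for i in range(1,k):
            if st[i,4]>25:
                q=W[l==i]; zt=np.percentile(q[:,2],95); t=q[q[:,2]>zt-7]
                print(n,nm,ce[i],st[i,4],"ztop",zt,"all",cv2.minAreaRect(q[:,:2].astype(np.float32)),"top",len(t),t.mean(0),cv2.minAreaRect(t[:,:2].astype(np.float32)))
E
```

```text
time: 12.72
tool_pos: [498.5, -375.8, 199.3]
tcp_rot: [179.9, -0.0, 172.8]
ft_force: [-0.1, 1.1, -0.7]
finger_gap: 68.2
time: 12.98
tool_pos: [498.6, -374.9, 199.2]
tcp_rot: [179.9, -0.0, 172.8]
ft_force: [-0.2, 0.8, -0.3]
finger_gap: 68.3
[ 498.61 -374.88  199.18] [179.89  -0.04 172.84] [ -41.68   12.12   83.45    0.06   84.53 -124.52]
wrist orange [289.63 201.44] 1273 ztop 110.28489011053374 all ((502.1109313964844, -367.1754455566406), (27.87250328063965, 33.43842697143555), 82.67520141601562) top 890 [ 500.04 -367.19  108.81] ((502.2262878417969, -367.03863525390625), (27.463829040527344, 33.328006744384766), 82.46021270751953)
wrist purple [233.03  92.21] 1501 ztop 98.90729779417171 all ((403.2093505859375, -401.0714416503906), (26.7738094329834, 32.95045471191406), 31.46750831604004) top 1412 [ 403.03 -400.61   97.33] ((403.2093505859375, -401.0714416503906), (26.7738094329834, 32.95045471191406), 31.46750831604004)
wrist purple [176.72 184.62] 1351 ztop 98.72557081542234 all ((473.9453125, -466.94189453125), (25.357791900634766, 33.187740325927734), 25.597881317138672) top 100
[... 1772 characters left out ...]
7.83] ((403.4125061035156, -404.4816589355469), (27.634756088256836, 34.98341369628906), 31.051990509033203)
side purple [309.1 357.7] 446 ztop 100.3130116697024 all ((473.7149963378906, -470.5666198730469), (29.24863624572754, 35.57987594604492), 25.36310386657715) top 242 [ 474.04 -471.89   97.93] ((474.1729736328125, -470.08013916015625), (28.023242950439453, 35.08055877685547), 25.40543556213379)
side green [345.24 281.04] 349 ztop 101.17477085531111 all ((607.6625366210938, -331.2456359863281), (28.04566192626953, 34.159271240234375), 71.76403045654297) top 168 [ 607.48 -331.43   98.33] ((608.0935668945312, -330.9419250488281), (27.199003219604492, 32.732933044433594), 71.7640380859375)
```

View pics/wrist5.png

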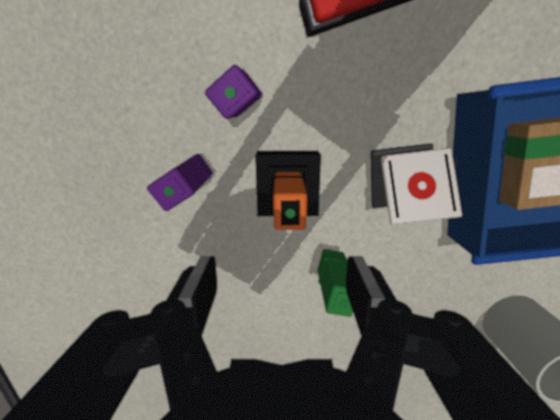

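View pics/side5.png

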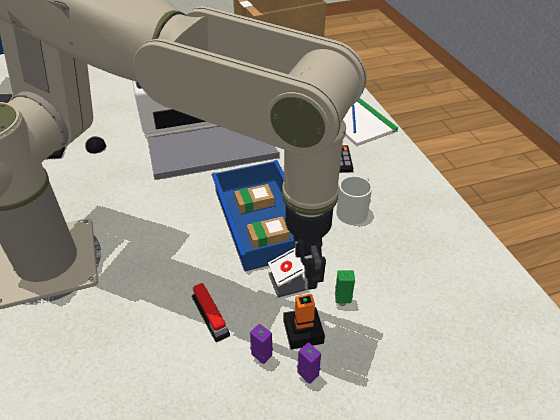

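The side view shows both cartons flat in the tote at (254,198) and (268,231). In the wrist view the orange reader is at (290,200), between the jaws, and the purple and green bars are clear of the fingers. Descending.

```bash
python3 -m crank '[[[-0.003,0.0065,0.03,0,0,0],[-0.003,0.0065,0.06,0,0,0],[-0.003,0.0065,0.06,0,0,0]]]' 0.2
python3 - <<'E'
from h import *
p,d=r.snapshot("side"); cv2.imwrite("pics/side6.png",cv2.resize(p[200:400,200:420],None,fx=3,fy=3)); p,d=r.snapshot("wrist"); cv2.imwrite("pics/w6.png",p)
print(r.sense()["tool_pos"])
E
```

```text
time: 13.45
tool_pos: [501.4, -366.0, 136.7]
tcp_rot: [179.7, -0.3, 173.0]
ft_force: [-0.4, -0.1, 0.0]
finger_gap: 68.4
[ 503.04425398 -367.9520083   140.47175403]
```

View pics/w6.png

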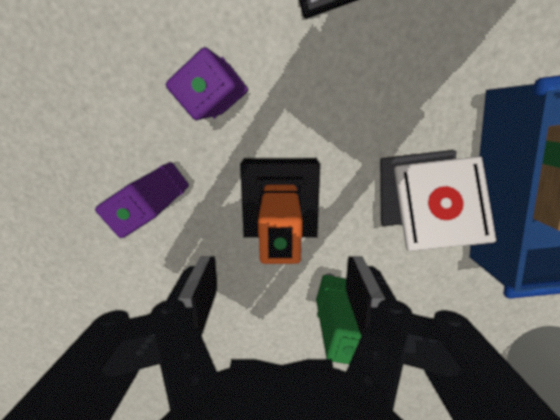

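View pics/side6.png

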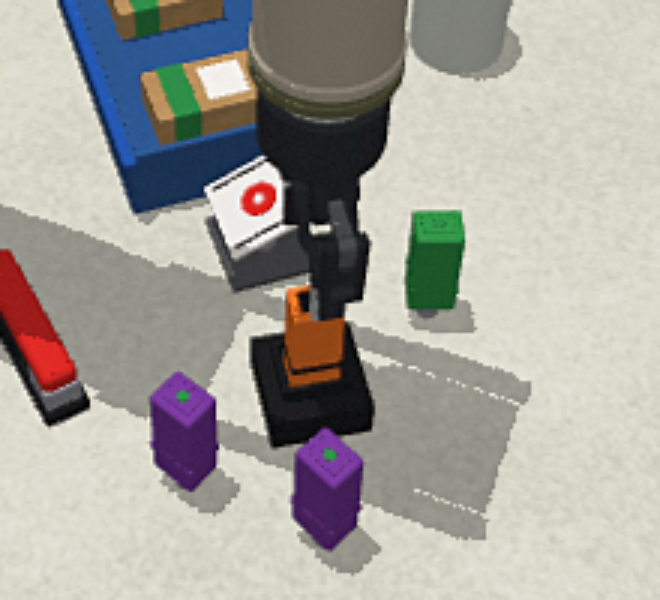

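The reader top is at column 280 and the jaw centre at about 281, so they line up. Going on down and gripping.

```bash
python3 -m crank '[[[0,0,0.03,0,0,0],[0,0,0.055,0,0,0],[0,0,0.072,0,0,0],[0,0,0.072,0,0,0],[0,0,0.072,0,0,0]]]' 0.2
python3 - <<'E'
from h import *
for i in range(2): s=r.sense(); print(s["tool_pos"],s["tcp_rot"],s["ft_force"])
E
```

```text
time: 14.18
tool_pos: [503.9, -368.5, 70.1]
tcp_rot: [180.0, 0.1, 172.9]
ft_force: [0.7, -0.7, 0.9]
finger_gap: 68.1
[ 503.87134322 -368.52165962   70.10269544] [1.79992316e+02 1.05517045e-01 1.72934515e+02] [ 0.6732833  -0.73709537  0.93809897]
[ 503.87134322 -368.52165962   70.10269544] [1.79992316e+02 1.05517045e-01 1.72934515e+02] [ 0.6732833  -0.73709537  0.93809897]
```

```bash
python3 -m crank '[[[-0.001,0,0.006,0,0,0],[-0.001,0,0.006,0,0,0]]]' 0.2
python3 -m crank '[[[0,0,0,0,0,0],[0,0,0,0,0,0],[0,0,0,0,0,0],[0,0,0,0,0,0],[0,0,0,0,0,0],[0,0,0,0,0,0]]]' 1 60
```

```text
time: 14.42
tool_pos: [505.1, -368.8, 64.4]
tcp_rot: [-180.0, 0.1, 172.9]
ft_force: [-0.2, -0.3, -0.0]
finger_gap: 67.9
time: 15.18
tool_pos: [505.2, -368.9, 64.6]
tcp_rot: [-180.0, 0.1, 172.9]
ft_force: [-0.5, 0.5, 2.2]
finger_gap: 27.3
```

```bash
python3 -m crank '[[[0,0,-0.03,0,0,0],[0,0,-0.07,0,0,0],[0,0,-0.12,0,0,0],[0,0,-0.15,0,0,0],[0,0,-0.15,0,0,0],[0,0,-0.15,0,0,0]]]'
python3 - <<'E'
from h import *
np.set_printoptions(precision=2,suppress=True)
s=r.sense(); print(s["tool_pos"],s["tcp_rot"],s["ft_force"])
for n in ("side","scene","wrist"):
    p,d=r.snapshot(n); cv2.imwrite(f"pics/{n}7.png",p); np.save(f"pics/{n}7.npy",d); np.save(f"pics/{n}7c.npy",r.get_calibration(n)["cam_to_world"])
    print(n,[(np.array(i["pixel"]).round(1),round(i["conf"],2)) for i in r.landmark_of("reader_tip",n)],[(np.array(i["pixel"]).round(1),round(i["conf"],2)) for i in r.landmark_of("tag_spot",n)])
E
```

```text
time: 15.92
tool_pos: [504.2, -368.3, 212.6]
tcp_rot: [179.9, 0.0, 172.9]
ft_force: [-0.9, 0.5, -2.2]
finger_gap: 27.5
[ 504.18 -368.25  212.57] [179.94   0.03 172.94] [-0.92  0.53 -2.22]
side [(array([305.4, 283.8]), 0.42)] [(array([285.6, 263.5]), 0.78), (array([209.5, 318.7]), 0.23)]
scene [(array([234.2, 122.8]), 0.52)] [(array([256.7, 175.1]), 0.7), (array([293.1, 230.8]), 0.58)]
wrist [(array([512.4, 151.1]), 0.64)] [(array([408. , 176.1]), 0.86)]
```

View pics/side7.png

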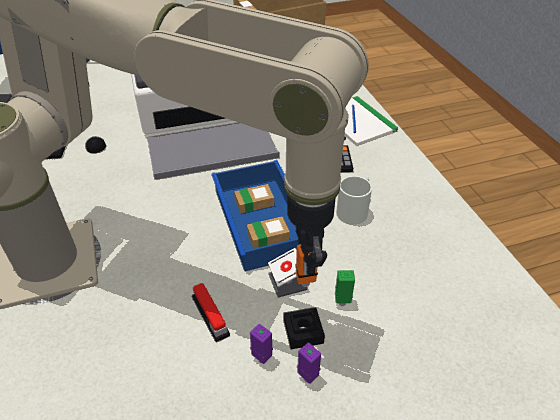

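View pics/wrist7.png

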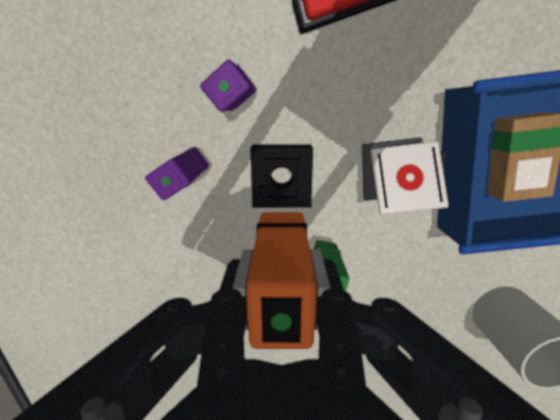

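View pics/scene7.png

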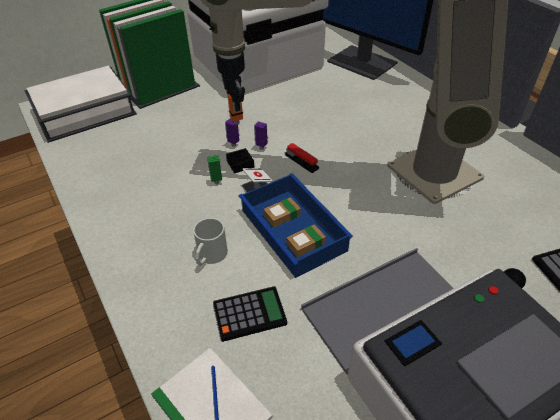

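The wrist view shows the reader held upright between the pads with its top at (281,320). The holder is empty at (281,176) and the red spot is at (410,178). Next I'll measure the reader axis in the tool frame and the spot in this same picture.

```bash
cat > m.py <<'E'
from h import *
from scipy.spatial.transform import Rotation as Ro
np.set_printoptions(precision=3,suppress=True)
def plate(n,p,d,c):
    W=cloud(n,d,c); Z=W[...,2]; hsv=cv2.cvtColor(p,cv2.COLOR_BGR2HSV)
    red=((hsv[...,0]<6)|(hsv[...,0]>172))&(hsv[...,1]>140)&(abs(W[...,1]+235)<40)&(abs(W[...,0]-512)<40)&(Z>35)&(Z<80)
    pl=(abs(W[...,1]+235)<45)&(abs(W[...,0]-512)<45)&(Z>38)&(Z<80)&(hsv[...,1]<60)&(hsv[...,2]>110)|red
    q=W[pl]; c0=np.median(q,0)
    for _ in range(6):
        A=q-q.mean(0); nn=np.linalg.svd(A,full_matrices=False)[2][2]; q=q[np.abs(A@nn)<3]
    nn*=np.sign(nn[2])
    e=cv2.fitEllipse(cv2.convexHull(np.argwhere(red)[:,::-1].astype(np.float32)))
    return q.mean(0),nn,e[0],W[red].mean(0),len(q)
def ray_plane(px,c,o,n):
    K=c["mtx"];T=c["cam_to_world"]; v=T[:3,:3]@np.array([(px[0]-K[0,2])/K[0,0],(px[1]-K[1,2])/K[1,1],1]); t=((o-T[:3,3])@n)/(v@n); return T[:3,3]+t*v
E
python3 - <<'E'
from m import *
for n in ("wrist","side","scene"):
    p=cv2.imread(f"pics/{n}7.png"); d=np.load(f"pics/{n}7.npy"); c={"mtx":r.get_calibration(n)["mtx"],"cam_to_world":np.load(f"pics/{n}7c.npy")}
    try:
        o,nn,e,rm,k=plate(n,p,d,c); print(n,"plate",k,o,nn,"tilt",np.degrees(np.arctan2(-nn[0],nn[2])),"roll",np.degrees(nn[1]),"spot px",e,"spot",ray_plane(e,c,o,nn),rm)
    except Exception as ex: print(n,ex)
    W=cloud(n,d,c); hsv=cv2.cvtColor(p,cv2.COLOR_BGR2HSV)
    R=Ro.from_euler("xyz",[179.94,.03,172.94],degrees=True).as_matrix(); P=(W-np.array([504.2,-368.3,212.6]))@R
    m=(hsv[...,0]>3)&(hsv[...,0]<20)&(hsv[...,1]>150)&(abs(P[...,0])<40)&(abs(P[...,1])<30)&(abs(P[...,2])<90)
    q=P[m]; print(n,"orange tool",len(q),np.percentile(q,[1,5,50,95,99],axis=0))
    if n=="wrist":
        t=q[q[:,2]<np.percentile(q[:,2],2)+6]; print("top",t.mean(0),np.percentile(t,[1,99],axis=0))
        f=q[(q[:,2]>-40)]
        for lo in range(-45,35,10):
            g=q[(q[:,2]>lo)&(q[:,2]<lo+10)]
            if len(g)>20: print(lo,len(g),"x max",np.percentile(g[:,0],[10,50,90]),"y",np.percentile(g[:,1],[2,98]))
E
```

```text
wrist plate 4184 [ 511.392 -235.094   56.986] [-0.405  0.     0.914] tilt 23.884663969924766 roll 0.011652696777668125 spot px (409.6246337890625, 176.90545654296875) spot [ 510.916 -234.563   56.775] [ 510.818 -234.811   57.373]
wrist orange tool 6500 [[-12.332 -13.532 -46.964]
 [ -9.711 -12.138 -46.408]
 [ 18.353   0.123 -40.082]
 [ 19.271  12.457  16.58 ]
 [ 19.503  13.588  26.122]]
top [  7.118   0.292 -45.17 ] [[-12.874 -13.272 -47.15 ]
 [ 19.244  13.814 -41.043]]
-45 1536 x max [-1.491 18.274 19.093] y [-14.463  13.901]
-35 752 x max [18.205 18.764 19.205] y [-12.94   13.058]
-25 579 x max [18.31  18.803 19.264] y [-12.641  12.974]
-15 473 x max [18.387 18.848 19.24 ] y [-12.21   12.624]
-5 382 x max [18.431 18.903 19.257] y [-12.036  12.463]
5 228 x max [18.554 19.017 19.371] y [-11.66   12.227]
15 275 x max [18.557 18.962 19.238] y [-11.829  12.531]
25 94 x max [18.66  18.904 19.266] y [-11.661  12.339]
side plate 561 [ 506.742 -235.233   55.132] [-0.412  0.007  0.911] tilt 24.35015243395939 roll 0.39150838378823055 spot px (285.8183288574219, 265.85943603515625) spot [ 511.814 -236.032   57.434] [ 511.852 -236.739   58.198]
side orange tool 324 [[-13.263 -19.87  -54.157]
 [-10.333 -15.874 -46.036]
 [ 14.347 -13.562  -4.563]
 [ 18.812   3.918  29.103]
 [ 19.032   8.783  31.362]]
scene plate 206 [ 515.319 -231.65    57.725] [-0.404 -0.003  0.915] tilt 23.82106534098081 roll -0.17273166834697054 spot px (257.55242919921875, 173.76808166503906) spot [ 510.909 -235.598   55.765] [ 511.814 -233.397   57.386]
scene orange tool 156 [[-17.081  -7.85  -46.869]
 [-16.45   -2.973 -44.516]
 [-11.357  12.651   7.318]
 [ 15.659  17.751  30.504]
 [ 17.498  20.074  33.349]]
```

```bash
cat >> m.py <<'E'
SPOT=np.array([511.2,-235.0,57.2]); T0=np.radians(23.9); TIP=np.array([2,.2,52.3])
def goal(stand,spot=SPOT,tip=TIP,tilt=T0):
    n=np.array([-np.sin(tilt),0,np.cos(tilt)]); z=-n; y=np.array([0,1,0]); x=np.cross(y,z)
    R=np.stack([x,y,z],1); return spot+stand*n-R@tip,R
def delta(stand,s=None,**k):
    s=s or r.sense(); R=Ro.from_euler("xyz",s["tcp_rot"],degrees=True).as_matrix(); g,Rg=goal(stand,**k)
    tipw=s["tool_pos"]+R@TIP
    print("time",s["time"],"tcp",s["tool_pos"],s["tcp_rot"],"F",s["ft_force"],"gap",s["finger_gap"])
    print("shift m",(R.T@(g-s["tool_pos"]))/1000,"turn",Ro.from_matrix(R.T@Rg).as_rotvec(),"tip rel spot in plate axes",Rg.T@(tipw-SPOT))
E
python3 -c "
from m import *
delta(40)"
```

```text
time 16.375 tcp [ 504.758 -368.751  214.198] [-179.996    0.125  172.932] F [ 0.021  0.168 -1.597] gap 27.554571610653134
shift m [0.045 0.129 0.072] turn [-0.026 -0.414 -0.122] tip rel spot in plate axes [ -34.837 -133.324  -99.075]
```

```bash
python3 -m crank '[[[0.01,0.025,0.01,-0.005,-0.08,-0.02],[0.02,0.06,0.02,-0.01,-0.17,-0.05],[0.03,0.09,0.035,-0.015,-0.26,-0.08],[0.04,0.115,0.055,-0.02,-0.35,-0.1],[0.045,0.129,0.072,-0.026,-0.414,-0.122],[0.045,0.129,0.072,-0.026,-0.414,-0.122],[0.045,0.129,0.072,-0.026,-0.414,-0.122]]]'
python3 - <<'E'
from m import *
delta(10)
for n in ("side","wrist","scene"):
    c=r.get_calibration(n); p,d=r.snapshot(n); cv2.imwrite(f"pics/{n}8.png",p); np.save(f"pics/{n}8.npy",d); np.save(f"pics/{n}8c.npy",c["cam_to_world"])
p=cv2.imread("pics/side8.png"); cv2.imwrite("pics/side8c.png",cv2.resize(p[180:330,200:400],None,fx=4,fy=4,interpolation=cv2.INTER_CUBIC))
p=cv2.imread("pics/scene8.png"); cv2.imwrite("pics/scene8c.png",cv2.resize(p[90:240,160:360],None,fx=4,fy=4,interpolation=cv2.INTER_CUBIC))
delta(10)
E
```

```text
time: 17.25
tool_pos: [477.0, -236.5, 143.9]
tcp_rot: [-179.9, 23.9, -180.0]
ft_force: [-0.1, -0.0, -2.3]
finger_gap: 27.2
time 17.25 tcp [ 476.979 -236.492  143.927] [-179.884   23.917 -179.976] F [-0.111 -0.035 -2.338] gap 27.152443456723
shift m [0.002 0.001 0.031] turn [-0.002  0.     0.   ] tip rel spot in plate axes [ -1.865  -1.389 -40.853]
time 17.4 tcp [ 477.421 -236.556  144.107] [-179.876   23.953 -179.931] F [ 0.098 -0.159 -1.126] gap 27.919311665470243
shift m [0.002 0.001 0.031] turn [-0.002  0.001  0.001] tip rel spot in plate axes [ -2.375  -1.446 -40.839]
```

View pics/side8c.png

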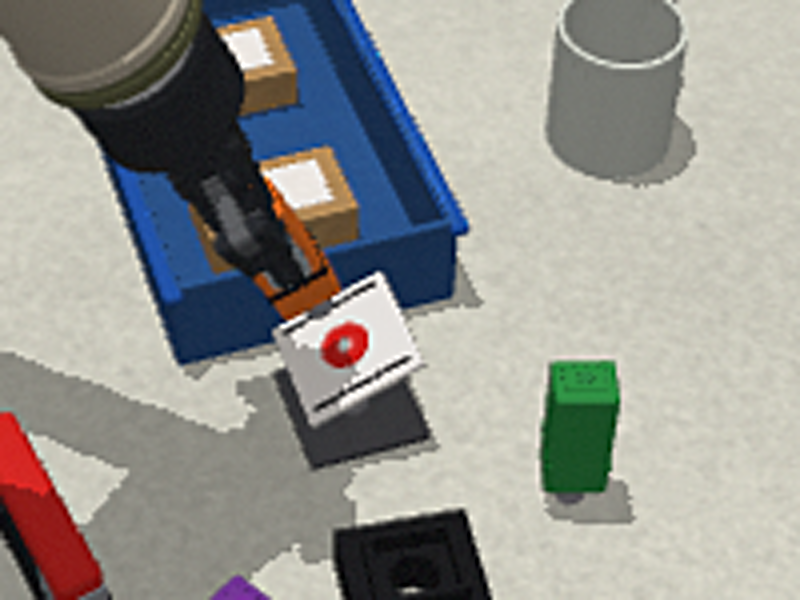

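View pics/wrist8.png

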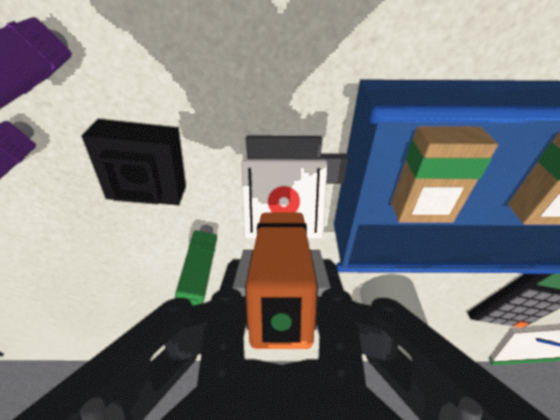

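View pics/scene8c.png

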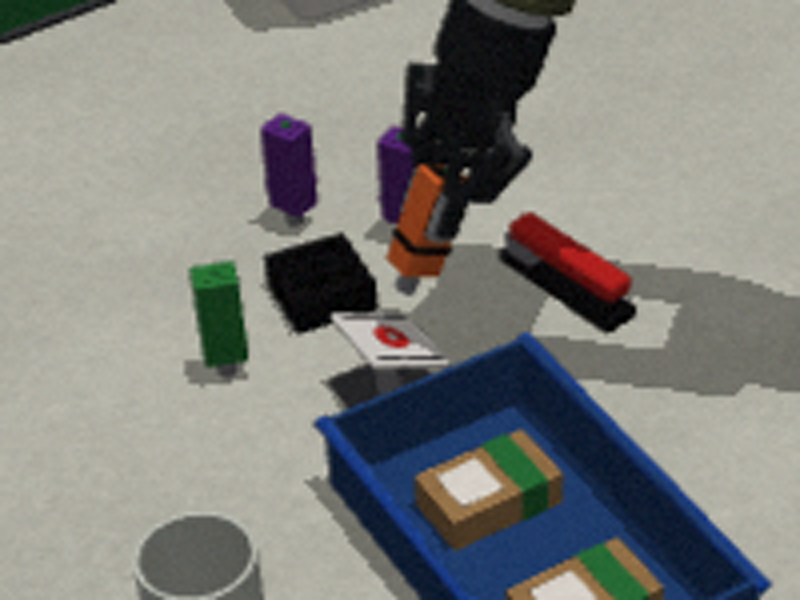

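```bash
python3 - <<'E'
from m import *
for n in ("wrist","side","scene"):
    p=cv2.imread(f"pics/{n}8.png"); d=np.load(f"pics/{n}8.npy"); c={"mtx":r.get_calibration(n)["mtx"],"cam_to_world":np.load(f"pics/{n}8c.npy")}
    W=cloud(n,d,c); Z=W[...,2]; hsv=cv2.cvtColor(p,cv2.COLOR_BGR2HSV)
    o,nn,e,rm,k=plate(n,p,d,c); 
    # white dot centre in wrist
    S=ray_plane(e,c,o,nn); print(n,k,"n",nn,np.degrees(np.arctan2(-nn[0],nn[2])),"px",e,"spot",S,rm)
    R=Ro.from_euler("xyz",[-179.88,23.93,-179.95],degrees=True).as_matrix(); P=(W-np.array([477.2,-236.5,144.0]))@R
    print("  spot in tool",(S-np.array([477.2,-236.5,144.0]))@R)
    m=(hsv[...,0]>3)&(hsv[...,0]<20)&(hsv[...,1]>150)&(abs(P[...,0])<40)&(abs(P[...,1])<30)&(abs(P[...,2])<90)
    q=P[m]; print("  orange",len(q),np.percentile(q,[1,50,99],axis=0))
    g=(hsv[...,1]<70)&(abs(P[...,0])<20)&(abs(P[...,1])<20)&(P[...,2]>36)&(P[...,2]<62); q=P[g]
    if len(q): print("  nose",len(q),np.percentile(q,[2,50,98],axis=0))
x=cv2.imread("pics/wrist8.png")[150:270,210:360]; cv2.imwrite("pics/w8c.png",cv2.resize(x,None,fx=5,fy=5,interpolation=cv2.INTER_CUBIC))
E
```

```text
wrist 4833 n [-0.407  0.002  0.913] 24.028314790938566 px (283.42498779296875, 201.2593536376953) spot [ 511.042 -234.454   56.459] [ 509.416 -234.446   56.284]
  spot in tool [ 4.574  2.213 93.739]
  orange 6383 [[-12.104 -13.401 -46.535]
 [ 18.558   0.214 -39.507]
 [ 19.687  13.593  26.761]]
side 649 n [-0.402  0.006  0.916] 23.713688674158696 px (285.8183288574219, 265.85943603515625) spot [ 511.833 -235.979   57.366] [ 511.767 -236.674   58.068]
  spot in tool [ 3.484  0.687 93.234]
  orange 211 [[-15.732 -17.706 -64.399]
 [-11.028 -13.713   8.824]
 [ 17.327   8.966  34.13 ]]
  nose 19 [[-4.662 -9.701 42.484]
 [ 0.965 -6.734 47.682]
 [ 7.162 -4.147 52.071]]
scene 214 n [-0.404  0.002  0.915] 23.824660451234518 px (257.55242919921875, 173.76808166503906) spot [ 510.915 -235.586   55.777] [ 511.377 -234.146   56.775]
  spot in tool [ 4.967  1.082 94.313]
  orange 233 [[-20.08  -13.992 -45.369]
 [-14.5     8.301  -1.442]
 [ 14.405  17.2    31.534]]
  nose 21 [[-9.966 -1.677 39.987]
 [-3.426  5.898 45.044]
 [ 6.189 10.058 51.445]]
```

View pics/w8c.png

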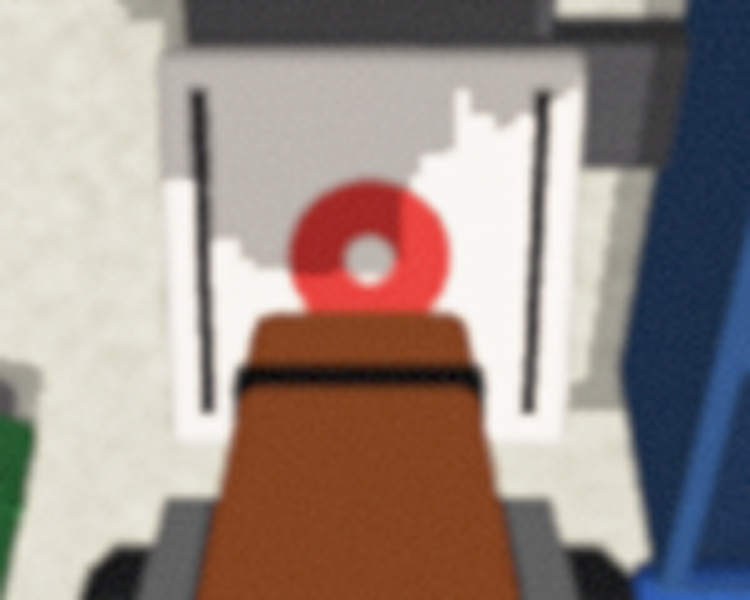

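The wrist crop shows the white dot at about (284,202) and the bar's lower end centred at column 282.6. That leaves shifts of about +2 mm in x and +1.5 mm in y, with 41 mm to contact.

```bash
cat >> m.py <<'E'
def avg(k=12,cam="wrist"):
    L=[]
    for i in range(k):
        r.snapshot(cam); L.append(r.sense())
    P=np.array([s["tool_pos"] for s in L]);F=np.array([s["ft_force"] for s in L]);A=np.array([Ro.from_euler("xyz",s["tcp_rot"],degrees=True).as_rotvec() for s in L])
    R=Ro.from_euler("xyz",[s["tcp_rot"] for s in L],degrees=True).mean().as_matrix()
    n=np.array([-np.sin(T0),0,np.cos(T0)]); p=P.mean(0); g,Rg=goal(0)
    print("t",L[-1]["time"],"tcp",p,"std",P.std(0),"F",F.mean(0),"std",F.std(0),"F.n",F.mean(0)@n,"axis err deg",np.degrees(np.arccos(min(1,-R[:,2]@n))),"turn",Ro.from_matrix(R.T@Rg).as_rotvec(),"TIP(plate axes)",Rg.T@(p+R@TIP-SPOT),"gap",L[-1]["finger_gap"])
E
python3 -m crank '[[[0.001,0.001,0.014,0,0,0],[0.002,0.0015,0.028,0,0,0],[0.002,0.0015,0.028,0,0,0],[0.002,0.0015,0.028,0,0,0]]]'
python3 - <<'E'
from m import *
avg()
for n in ("side","scene","wrist"):
    p,d=r.snapshot(n); cv2.imwrite(f"pics/{n}9.png",p)
    x={"side":p[225:315,230:350],"scene":p[130:220,200:320],"wrist":p[150:270,210:370]}[n]; cv2.imwrite(f"pics/{n}9c.png",cv2.resize(x,None,fx=5,fy=5,interpolation=cv2.INTER_CUBIC))
E
```

```text
time: 17.9
tool_pos: [486.8, -234.8, 117.2]
tcp_rot: [-179.9, 23.9, -179.9]
ft_force: [0.5, -0.3, -1.0]
finger_gap: 27.1
t 18.5 tcp [ 487.05  -235.238  117.989] std [0.059 0.086 0.168] F [-0.008  0.041 -1.752] std [0.44  0.62  0.364] F.n -1.5989396719144076 axis err deg 0.13343704617945898 turn [-0.002  0.001  0.001] TIP(plate axes) [ -0.615  -0.142 -13.057] gap 27.23914616885687
```

View pics/side9c.png

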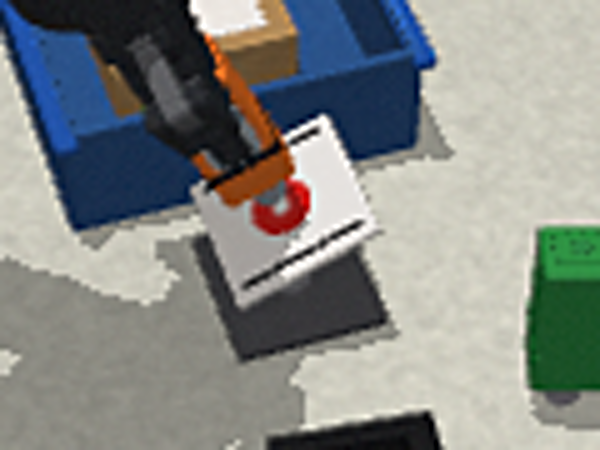

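View pics/scene9c.png

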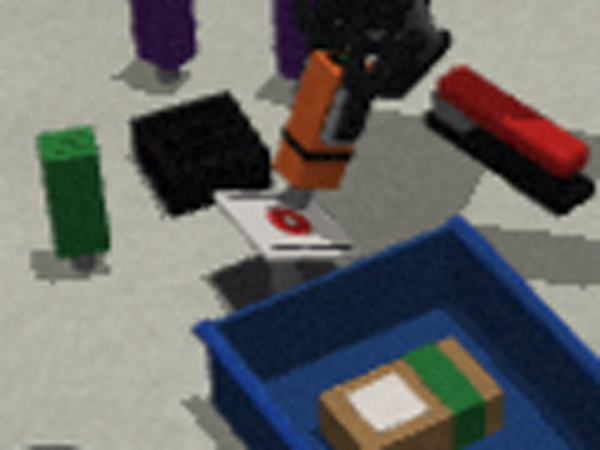

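View pics/wrist9c.png

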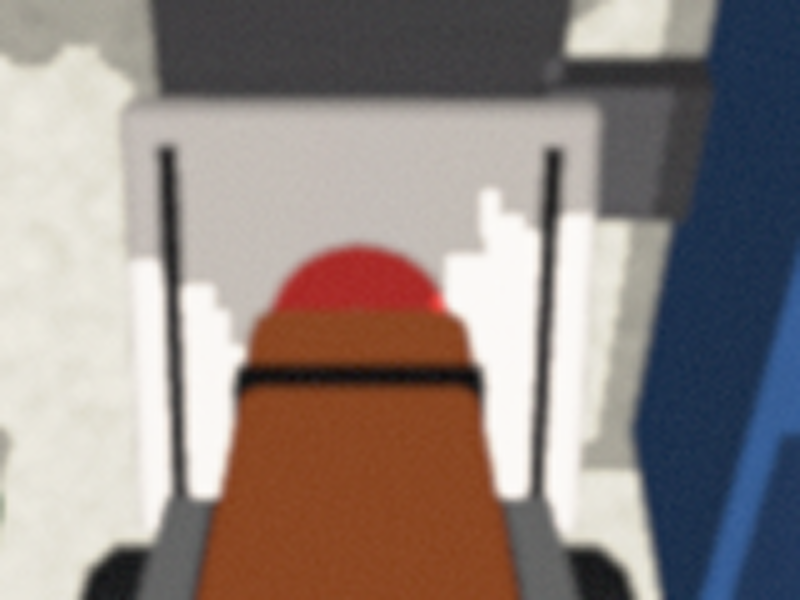

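At about 13 mm standoff, the side and scene crops show the nose heading onto the spot. In the wrist crop the bar centre is at column 364 and the spot centre at 360, within 1 mm. Approaching in small steps and watching the force, which was -1.6 N along the plate normal before contact.

```bash
python3 -m crank '[[[0,0,0.005,0,0,0],[0,0,0.01,0,0,0],[0,0,0.011,0,0,0],[0,0,0.011,0,0,0]]]'
python3 -c "
from m import *
avg(10)"
```

```text
time: 19.15
tool_pos: [491.4, -235.0, 107.4]
tcp_rot: [-179.9, 23.9, -179.9]
ft_force: [-0.5, -0.4, -2.0]
finger_gap: 27.5
t 19.65 tcp [ 491.466 -235.179  107.769] std [0.03  0.049 0.085] F [ 0.171  0.105 -1.774] std [0.425 0.502 0.32 ] F.n -1.691478311916774 axis err deg 0.11894841690743084 turn [-0.002  0.001  0.001] TIP(plate axes) [-0.502 -0.074 -1.926] gap 27.110963458381118
```

```bash
python3 -m crank '[[[0,0,0.002,0,0,0],[0,0,0.003,0,0,0],[0,0,0.003,0,0,0]]]'
python3 -c "
from m import *
avg(10)"
```

```text
time: 20.02
tool_pos: [492.8, -235.3, 105.1]
tcp_rot: [-179.9, 24.0, -179.9]
ft_force: [0.2, 0.0, 0.3]
finger_gap: 27.4
t 20.525 tcp [ 492.745 -235.271  105.137] std [0.012 0.021 0.018] F [-0.065 -0.089  0.187] std [0.311 0.465 0.452] F.n 0.19730659953248275 axis err deg 0.1332890671168911 turn [-0.002  0.001  0.001] TIP(plate axes) [-0.615 -0.175  1.   ] gap 27.306329078837315
```

```bash
python3 -m crank '[[[0,0,0.001,0,0,0],[0,0,0.002,0,0,0],[0,0,0.002,0,0,0]]]'
python3 -c "
from m import *
avg(10)"
```

```text
time: 20.9
tool_pos: [493.6, -235.3, 103.3]
tcp_rot: [-179.9, 24.0, -179.9]
ft_force: [0.2, -0.3, 1.5]
finger_gap: 27.4
t 21.4 tcp [ 493.564 -235.269  103.309] std [0.013 0.013 0.021] F [-0.638  0.018  1.133] std [0.533 0.606 0.363] F.n 1.2943592935579706 axis err deg 0.13430868108056698 turn [-0.002  0.001  0.001] TIP(plate axes) [-0.624 -0.174  3.002] gap 27.60710983183677
```

```bash
python3 -m crank '[[[0,0,0.001,0,0,0],[0,0,0.002,0,0,0],[0,0,0.002,0,0,0],[0,0,0.002,0,0,0]]]'
python3 - <<'E'
from m import *
avg(40)
for n in ("side","scene","wrist"):
    p,d=r.snapshot(n); cv2.imwrite(f"pics/{n}10.png",p)
    x={"side":p[225:315,230:350],"scene":p[130:220,200:320],"wrist":p[150:270,210:370]}[n]; cv2.imwrite(f"pics/{n}10c.png",cv2.resize(x,None,fx=5,fy=5,interpolation=cv2.INTER_CUBIC))
E
```

```text
time: 21.9
tool_pos: [494.4, -235.3, 101.5]
tcp_rot: [-179.9, 24.0, -179.9]
ft_force: [-0.8, 0.3, 2.0]
finger_gap: 27.4
t 23.9 tcp [ 494.375 -235.272  101.489] std [0.012 0.014 0.015] F [-1.138  0.131  1.562] std [0.571 0.431 0.512] F.n 1.8894306669259562 axis err deg 0.13530809106894448 turn [-0.002  0.001  0.001] TIP(plate axes) [-0.629 -0.177  4.995] gap 27.36441683067169
```

View pics/side10c.png

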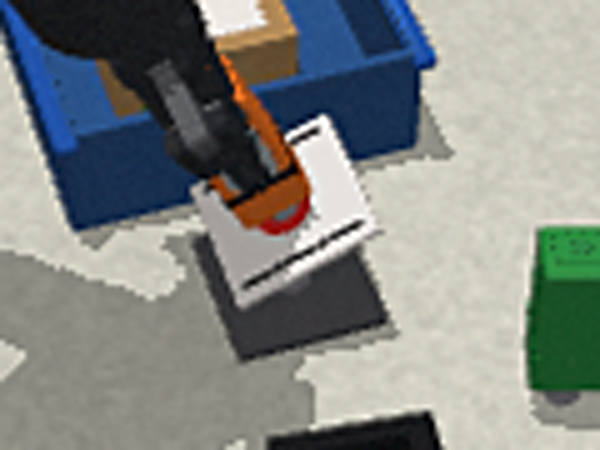

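View pics/scene10c.png

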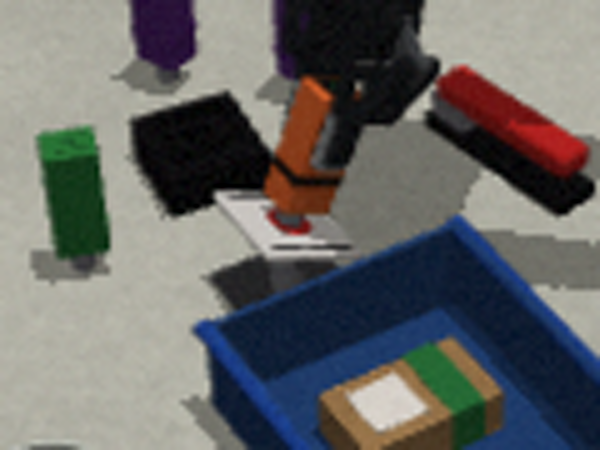

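View pics/wrist10c.png

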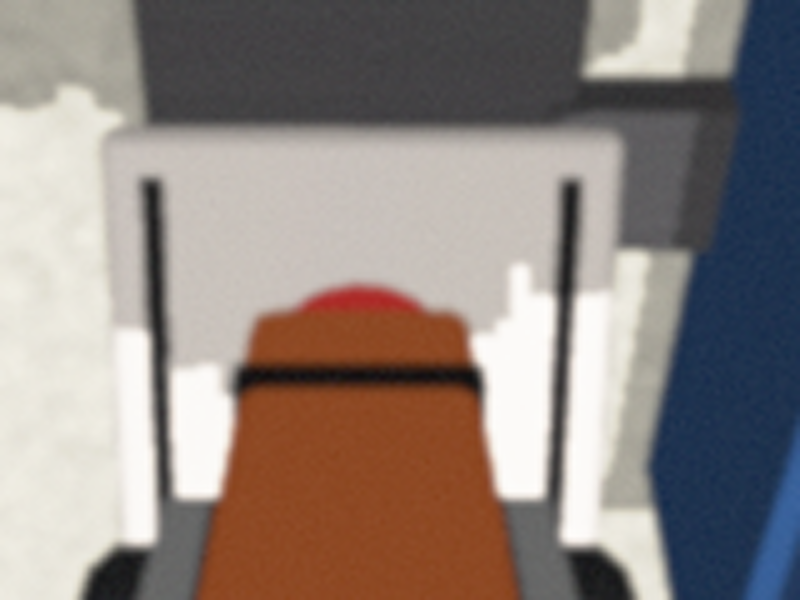

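```bash
python3 - <<'E'
from m import *
_,R=goal(0)
a=np.linspace(0,2*np.pi,60)
out=[]
for n,S,(x0,y0) in (("side",np.array([511.8,-236,57.4]),(262,245)),("scene",np.array([510.9,-235.6,55.8]),(235,152))):
    c=r.get_calibration(n);K=c["mtx"];T=np.linalg.inv(c["cam_to_world"])
    p=cv2.imread(f"pics/{n}10.png")[y0:y0+40,x0:x0+50]; f=8; a0=cv2.resize(p,None,fx=f,fy=f,interpolation=cv2.INTER_CUBIC); b=a0.copy()
    for rad,col in ((14,(255,255,0)),(8,(0,255,0))):
        P=S+rad*(np.cos(a)[:,None]*R[:,0]+np.sin(a)[:,None]*R[:,1]); C=P@T[:3,:3].T+T[:3,3]; u=(C@K.T); u=u[:,:2]/u[:,2:]
        cv2.polylines(b,[np.round((u-[x0,y0]+.5)*f).astype(int)],True,col,1)
    out.append(np.hstack([a0,b]))
cv2.imwrite("pics/ov.png",cv2.resize(np.vstack(out),(750,600)))
E
```

```text
(no output)
```

View pics/ov.png

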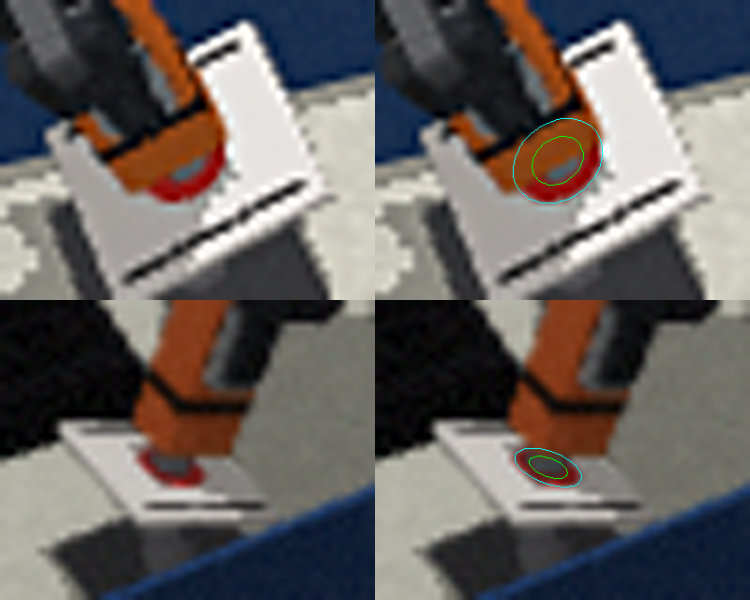

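In the overlays the steel nose sits inside the red spot with red visible around it in both views, within about 2 mm of centre. The push is about 3.5 N, and a 6 mm press calls for 3.6 N. Handing in.

```bash
python3 -c "
from bench import r
s=r.sense(); print(s['time'],s['ft_force'],s['finger_gap']); print(r.hand_in())"
```

```text
24.05 [-1.43981888 -0.13680713  0.96774388] 27.25150051328901
the job is handed in; nothing more can be done
None
```

Both cartons are lying flat on the tote floor. The arm is still holding the orange reader with its nose pressed on the red spot, and I handed the job in at 24 s of the 67 s allowed. The hand-in gave no verdict.

- **Push:** the average force along the plate was about 3.5 N, which puts the nose about 5.8 mm in. The measured position gave about 5 to 5.5 mm, so the two differ slightly, but both are near half-way. The very last single reading was lower, but within the sensor's noise of about 0.5 N per axis.
- **Squareness:** the tool was 0.14° off the plate tilt I measured (23.9°). That doesn't include any small lean of the reader in the jaws, about 0.25°.
- **Centring:** the nose sits inside the red spot in both camera overlays. The side view suggests it is up to 2 mm off centre; the scene view looks centred.
- **Cartons:** they were lying with their long side roughly along x, not y as the description said, so I gripped them as the images showed.
- **Other objects:** I never reached for the mug, stapler, calculator or the look-alikes. I took no separate final picture to confirm they hadn't moved.

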